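# Hang the print-scrap pail on the catch hook

## Robot

A 6-joint arm with a two-finger parallel gripper is mounted at the origin on the work surface. World frame = base frame: x ahead of the robot, y to its left, z up, the work surface at z = 0. Lengths are in m, angles in degrees, forces in N, time in s.
With the tool pointing down it reaches from about 0.325 to 0.775 m from the base axis. Payload 5.5 kg.
Tool frame: the origin (TCP) lies midway between the tips of the shut fingers; the grasp point (between the pads) lies robot.grasp_offset behind it (robot.grasp_offset is the distance from the TCP to the grasp point, in m); z points along the fingers, y is the line along which they close (so a half turn about z gives the same grasp; the last joint's range is limited). The gripper opens to 85 mm and grips with 20 to 120 N. Pads are 22 mm wide; open, the fingers measure 114 mm over their backs; the gripper's body (76 mm by 85 mm) begins 54 mm behind the grasp point. The pads swing forward as they close: fully open they stand 13 mm farther back than shut.
Start: joints at [62.355, 5.22, 70.514, -0, 104.267, -3.249], TCP at [0.248, 0.546, 0.231] pointing down, gripper open.
Joint ranges: [-164.24, 164.24], [-49.07, 125.15], [9.68, 141.18], [-86.29, 266.29], [3.28, 154.24], [-151.56, 151.56]. Speed limits (degrees/s): [147.25, 147.25, 172.46, 180, 180, 180].

## Interface

Orientations are given as [roll, pitch, yaw] about the fixed x, y, z axes, in that order (R = Rz(yaw) Ry(pitch) Rx(roll)).
In Python, from rig import robot gives the robot as it stands.
- The arm moves only by the tool jog_arm, never from a script. Its arguments are lists of equal length, an entry for each row: "travel": the shift along the tool's x, y, z in shares of 75 cm (1.0 is 75 cm), a list of three; "turn": the turn about the tool's z in parts of the range, where 1.0 means 180 degrees. A call has 1 to 12 rows; each row is the pose to reach, as a shift and turn from the pose commanded when the call began, along the tool's axes at that moment; what a row does not reach only later rows make up. A row lasts 1/10 s, in which the tool goes at most 50 mm and 8.59 degrees, less where a joint would pass 70% of its speed; a pose out of reach is approached as far as the arm can. No shift or turn number may pass 1 either way. A call with a gripper value outside its range is refused whole. "grip" is the opening, from 0 (shut) to 1 (fully open), set as the call begins (left out, the last holds). The fingers move at their own pace and stop on an object; the grip force is fixed at half the most. Time passes only in rows, so rows that repeat a pose let the fingers close. It gives the time, the measured TCP pose, the force, the opening and the grip force at its end, in the units of the state.
- robot.get_obs(): the state, without advancing time (a new reading comes with each control period).
- robot.capture(name): name is "scene" or "top" or "wrist"; returns a dict with "color" (400x640x3 uint8, red, green, blue), "mtx" (3x3 intrinsics, pixels), "eye" and "attitude" of the camera in the world; the wrist camera has in their place "mount" (4x4, takes a point from camera to tool coordinates, whose origin is the TCP and whose axes are the flange's). Camera axes: x right, y up, looking along -z (the intrinsics and any distortion apply to the point x, -y, -z); pixel columns grow to the right and rows downward; lengths in m; the calibration is good to about 2 mm. A picture is of the moment at which its call begins: read the wrist's pose just before it. There is no depth.
- robot.job_done(): hands the job in; it is judged then, once.
The state is a dict: "time": time; "q": joint angles; "dq": joint speeds; "effort": joint torques, N m; "tcp_pos": TCP position; "tool_rot": TCP orientation; "force": force on the tool from outside, world axes, zero at the start; "torque": the same for the moment, N m; "finger_gap": finger opening in m; "finger_force": force on a finger pad.
Only numpy, scipy, OpenCV 4.12 (cv2) and the standard library are available. Lean on these libraries where they do the work, as an engineer would, in place of code of your own. Each camera call takes 0.05 s, during which the arm holds its last target. There are 200 camera calls.

## Task

Swing the scrap pail's folded bail up until it stands leaning on its stop with the pail still standing on the bench, then pick the pail up by the bail's black bar and hang it on the twin hook, pressing the bar gently down past the sprung catch until it is home and the catch has sprung back over it. Let go and leave the pail hanging still; do not tip the pail or force the hook, and leave the spool, the printed part and the scraper where they are.

Things in the scene. Friction and masses are not known exactly. Their poses are not given: they have to be found in the camera images.
- pail: Small open steel pail holding failed prints, 0.25 to 0.5 kg: 95 mm high, 104 mm wide at the foot, 140 mm at the rim. Origin: centre of its underside; z up; its -x axis points to the side on which the bail lies folded at the start; y runs along the bail's hinge axis. It stands loose: pushing the bail on past its stop tips it.
- bail (a joint): Pail's swing bail, loose hinge. 0 = folded: 3 degrees below level, out over the pail's -x side, its bar about 15 mm clear of the pail (no room for a finger between; free space below and outside). Grows as it swings up: 1.62 = upright, 1.75 = on its stop past upright, where it stays leaning by its own weight. Let go below about 1.6 it falls back to 0.
- bail_hinge (a point): Middle of the bail's hinge axis (along the pail's y), 89 mm straight above the pail's origin. The bail's wire legs, 5 mm thick, start from it at y = -76 and +76 mm.
- bar (a point): Middle of the bail's straight black bar: 10 mm thick, 112 mm long along the pail's y axis, 90 mm from the hinge axis (84 mm above the rim when upright). Its orientation turns with the bail.
- stand: Fixed twin hook on a black steel post. Origin on the bench under the middle of the two slots; z up; -x is the open side, the hook plate on the post is 87 mm away at +x. Two prongs at y = -38 and +38 mm (fingers fit between) each end in a slot 14 mm wide in x, centred at x = 0, open at the top; the bar lies along y in both. Turned-out front tips reach to x = -24 mm.
- post_top (a point): Middle of the post's top edge, 258 mm above the bench. The hook plate with prongs and catch is clamped at a height that differs each time and is not measured: a bar lying home in the slots has its axis 220 to 256 mm above the bench. From that axis: front tips reach 17 mm up, the catch 42 mm up, the hook plate 25 mm up, the prongs' underside 13 mm down.
- catch (a joint): Sprung catch, a sloping white nose over each slot; 0 = fully out, grows (m) as pushed back to the post, 0.011 at most. The noses close the slot 7 to 15 mm above a seated bar's axis. A bar pressed down pushes it back 5 to 8 mm with a push of 1 to 7 N besides the pail's weight; it then snaps back over the bar, drawing it home onto the rigid slot bottom. Never load the hook with 20 N or more.
- spool: Bystander: filament spool lying flat, 100 mm wide, 56 mm high; origin at the centre of its underside. Leave alone.
- print: Bystander: black printed horseshoe part, 92 mm wide, 60 mm high; origin at the centre of its arc on the bench. Leave alone.
- scraper: Bystander: scraper 200 mm long lying flat; origin at the middle of its underside. Leave alone.
There are look-alikes about, which are no part of the job. Of the things like the pail, leave any that is red; of the rest the smaller one is meant.

How it is judged (in metres and radians):
On the way, in this order (a step that is already met when the one before it is completed fails the run):
1. the bail stands up (joint above 1.55) while the pail stands on the bench (value of joint bail above 1.55 rad and height (world z) of pail below 0.01 m and angle between pail's own z axis and vertical below 0.1 rad), for 0.2 s.
2. the pail is lifted clear of the bench (height (world z) of pail above 0.03 m), for 0.2 s.
3. the bar pushes the sprung catch back by more than 3 mm on its way into the slots (value of joint catch above 0.003 m and x of bar in the frame of stand between -0.008 and 0.008 m).
At the end, for the whole second after the job is handed in: the pail hangs by its bar in both slots of the hook (bar within 6 mm of the slots' middle in x, 20 mm in y, no higher than 259 mm), off the bench (more than 30 mm), upright within 0.2 rad and still (under 0.05 m/s), with the catch sprung back out over the bar (under 1.5 mm) (value of joint catch below 0.0015 m and x of bar in the frame of stand between -0.006 and 0.006 m and y of bar in the frame of stand between -0.02 and 0.02 m and z of bar in the frame of stand below 0.259 m and contact force between pail and stand above 1 N and height (world z) of pail above 0.03 m and angle between pail's own z axis and vertical below 0.2 rad and linear speed of pail below 0.05 m/s); the robot touches nothing.
It fails at once if the pail is tipped by more than 0.4 rad (angle between pail's own z axis and vertical above 0.4 rad).
It fails at once if the pail presses on the hook with more than 20 N (contact force between pail and stand above 20 N).
It fails at once if the spool, the printed part or the scraper is moved by more than 20 mm (distance of any of spool, print, scraper from where it was at the start of the episode above 0.02 m).
It also fails if it takes over 72 s, if anything falls off the work surface, if the arm or the gripper's body presses on something with over 40 N, if the wrist force passes 120 N, or if a joint passes its speed limit or range.

## Working session

There is one attempt and no reset: what is moved stays moved. The work goes in short steps, Python scripts to look and compute and a tool call to move; the robot and the scene stay as the last step left them, time stands still between calls to the robot, and variables do not carry over. Pictures are saved under pics/ and viewed, at most 10 in all, crops included, and the job is handed in when it is done.

Besides the shell and the picture viewer there is one more tool, called after "Request:" as name(argument=value, ...) on one line, values as JSON. jog_arm: Moves the arm, as the interface text tells. Its arguments: {"type":"object","properties":{"travel":{"type":"array","items":{"type":"array","items":{"type":"number"}}},"turn":{"type":"array","items":{"type":"number"}},"grip":{"type":"number"}},"required":["travel","turn"]}

```bash
mkdir -p pics; ls; python3 - <<'E'
from rig import robot
import cv2,json
print(robot.get_obs(), robot.grasp_offset)
for n in("scene","top"):
    c=robot.capture(n); cv2.imwrite(f"pics/{n}0.png",c["color"][:,:,::-1]); print(n,c.keys(),c["mtx"].tolist(),c["eye"],c["attitude"])
E
```

```text
pics
{'time': 0.0, 'q': array([ 6.23536354e+01,  5.26233268e+00,  7.05832460e+01, -2.92957837e-03,
        1.04267810e+02, -3.24860566e+00]), 'dq': array([ 0.03493006,  0.10712997, -0.03971614, -0.02000581, -0.05637713,
        0.059974  ]), 'effort': array([ 9.80836885e-04, -4.58731198e+01, -4.18031752e+01, -8.40791245e-05,
        1.14104385e-02, -7.41120147e-06]), 'tcp_pos': array([0.24771934, 0.54614835, 0.23014552]), 'tool_rot': array([-1.79886632e+02, -3.58950918e-03,  1.55601518e+02]), 'force': array([-0.59620959,  0.45881645,  1.00529295]), 'torque': array([-0.05244852, -0.0373991 , -0.00798915]), 'finger_force': 0.0, 'finger_gap': 0.08562546877714586} 0.0187
scene dict_keys(['color', 'mtx', 'eye', 'attitude']) [[437.8528806694183, 0.0, 313.6775437894135], [0.0, 437.8528806694183, 201.68233221001444], [0.0, 0.0, 1.0]] [ 1.58129591 -0.09291123  1.07311262] [49.0435811   0.90047305 84.90008494]
top dict_keys(['color', 'mtx', 'eye', 'attitude']) [[442.4266675979167, 0.0, 314.1763848789613], [0.0, 442.4266675979167, 200.1893881974751], [0.0, 0.0, 1.0]] [ 0.44732845 -0.01706389  1.56442907] [  3.15860273  -0.59432901 -89.49649725]
```

View pics/scene0.png

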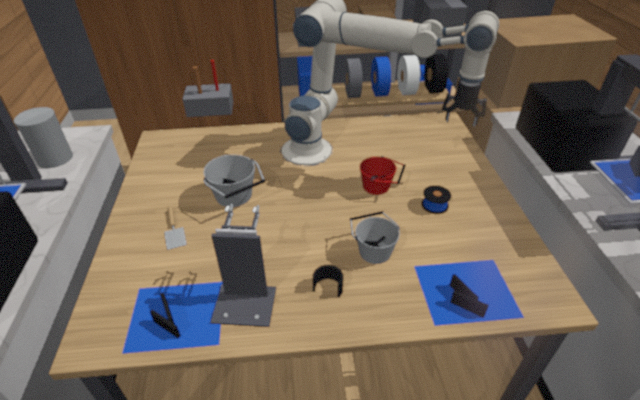

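View pics/top0.png

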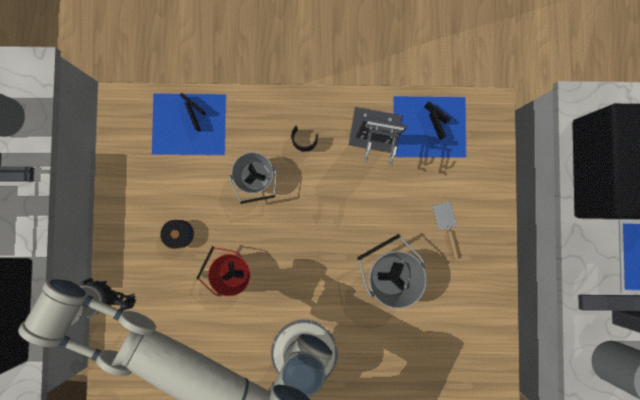

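The scene holds three pails, seen in the top view: grey at (253,172), a larger grey one at (397,278), and red at (229,274). Red is excluded. The smaller grey one at (253,172) fits, with its bail folded toward the robot and the bar from (240,202) to (274,196). The stand is at (380,130), with prongs pointing down in the image toward the robot. I'll confirm with an enlarged crop.

```bash
python3 - <<'E'
import cv2,numpy as np
t=cv2.imread("pics/top0.png"); s=cv2.imread("pics/scene0.png")
r=lambda im,x,y,w,h,f:cv2.resize(im[y:y+h,x:x+w],(w*f,h*f),interpolation=cv2.INTER_CUBIC)
a=np.hstack([r(t,215,140,75,75,5),r(t,345,100,75,75,5)])
b=np.hstack([r(s,340,205,75,60,5),r(s,200,200,75,60,5)])
cv2.imwrite("pics/crop1.png",np.vstack([a,b])[:600+75])
cv2.imwrite("pics/crop1.png",cv2.resize(np.vstack([a,b]),(667,600)))
E
```

```text
(no output)
```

View pics/crop1.png

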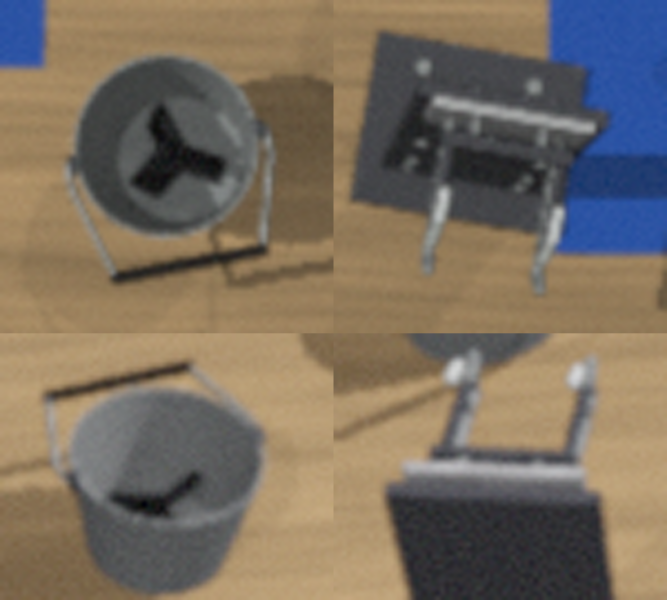

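```bash
cat > h.py <<'E'
from rig import robot
import numpy as np, cv2
from scipy.spatial.transform import Rotation as R
CV=np.diag([1,-1,-1.])
def fixedcam(n):
    c=robot.capture(n); return c, c["mtx"],np.array(c["eye"]),R.from_euler("xyz",c["attitude"],degrees=True).as_matrix()
def wristcam():
    o=robot.get_obs(); c=robot.capture("wrist"); M=np.array(c["mount"])
    Rt=R.from_euler("xyz",o["tool_rot"],degrees=True).as_matrix()
    return c,c["mtx"],Rt@M[:3,3]+o["tcp_pos"],Rt@M[:3,:3]
def ray(px,K,A): 
    d=A@CV@np.linalg.inv(K)@np.array([px[0],px[1],1.]); return d
def atz(px,z,K,e,A):
    d=ray(px,K,A); return e+d*(z-e[2])/d[2]
def proj(P,K,e,A):
    p=(K@CV@A.T@(np.atleast_2d(P)-e).T).T; return p[:,:2]/p[:,2:]
def tri(obs):
    # obs: list of (px,K,e,A)
    S=np.zeros((3,3));b=np.zeros(3)
    for px,K,e,A in obs:
        d=ray(px,K,A);d/=np.linalg.norm(d);P=np.eye(3)-np.outer(d,d);S+=P;b+=P@e
    return np.linalg.solve(S,b)
E
python3 - <<'E'
from h import *
c,*T=fixedcam("top"); c,*S=fixedcam("scene")
k=4.447
tp=lambda x,y:(215+x/k,140+y/k)
for nm,p,z in [("bar1",(115,278),.085),("bar2",(266,248),.085),("hin1",(70,163),.089),("hin2",(262,128),.089),("rim",(168,145),.095)]:
    print(nm,atz(tp(*p),z,*T))
ts=lambda x,y:(345+(x-333)/k,100+y/k)
for nm,p,z in [("tip1",(428,268),.25),("tip2",(537,290),.25),("base1",(378,32),.005),("base2",(588,68),.005),("base3",(355,198),.005),("wh1",(435,103),.258),("wh2",(598,128),.258),("pt?",(605,115),.258)]:
    print(nm,ts(*p),atz(ts(*p),z,*T))
sp=lambda x,y:(340+x/k,205+(y-333)/k); ss=lambda x,y:(200+(x-333)/k,200+(y-333)/k)
print("bar",tri([(tp(115,278),*T),(sp(190,365),*S)]),tri([(tp(266,248),*T),(sp(48,397),*S)]))
print("tips",tri([(ts(428,268),*T),(ss(590,362),*S)]),tri([(ts(537,290),*T),(ss(472,355),*S)]))
for nm,p,z in [("pe1",(388,490),.258),("pe2",(603,492),.258),("we1",(405,470),.258),("we2",(583,470),.258)]: print(nm,ss(*p),atz(ss(*p),z,*S))
E
```

```text
bar1 [0.51902983 0.21329686 0.085     ]
bar2 [0.54269637 0.10021572 0.085     ]
hin1 [0.6050775  0.24799825 0.089     ]
hin2 [0.63298961 0.1041489  0.089     ]
rim [0.61871297 0.17386908 0.095     ]
tip1 (366.3627164380481, 160.2653474252305) [ 0.64116575 -0.18526749  0.25      ]
tip2 (390.87362266696647, 165.21250281088373) [ 0.62701345 -0.25877994  0.25      ]
base1 (355.1191814706544, 107.195862379132) [ 0.86785876 -0.17593668  0.005     ]
base2 (402.34202833370813, 115.2912075556555) [ 0.84048473 -0.34505451  0.005     ]
base3 (349.9471553856533, 144.52439847087925) [ 0.73306627 -0.1580128   0.005     ]
wh1 (367.93681133348326, 123.16168203283112) [ 0.75170348 -0.18870152  0.258     ]
wh2 (404.59073532718685, 128.78344951652798) [ 0.73593011 -0.29849002  0.258     ]
pt? (406.164830222622, 125.86013042500562) [ 0.74482082 -0.30323143  0.258     ]
bar [0.51956141 0.21622946 0.08095007] [0.5432999  0.10368859 0.081298  ]
tips [ 0.64091883 -0.18306156  0.25164054] [ 0.62669234 -0.25744626  0.25209985]
pe1 (212.36788846413313, 235.30469979761637) [ 0.75022726 -0.29841876  0.258     ]
pe2 (260.71508882392624, 235.75444119631211) [ 0.76515459 -0.17192938  0.258     ]
we1 (216.190690353047, 230.80728581065887) [ 0.7343374  -0.28971871  0.258     ]
we2 (256.21767483696874, 230.80728581065887) [ 0.74548029 -0.18383963  0.258     ]
```

```bash
cat >> h.py <<'E'
def go(x,y,z,yaw):
    o=robot.get_obs(); Rt=R.from_euler("xyz",o["tool_rot"],degrees=True).as_matrix()
    d=Rt.T@(np.array([x,y,z])-o["tcp_pos"])*100
    t=(o["tool_rot"][2]-yaw+180)%360-180
    print("travel",d.round(2),"turn",round(t,2),"F",o["force"].round(2),"t",round(o["time"],2))
E
python3 - <<'E'
from h import *
c=robot.capture("wrist"); print(np.round(c["mount"],3),c["mtx"])
go(.56,-.2,.40,81)
E
```

```text
[[-0.001  0.96   0.28   0.07 ]
 [ 1.     0.     0.001  0.001]
 [ 0.001  0.28  -0.96  -0.142]
 [ 0.     0.     0.     1.   ]] [[299.15968223   0.         317.65912909]
 [  0.         299.15968223 198.74377432]
 [  0.           0.           1.        ]]
travel [-59.26 -55.08 -16.88] turn 74.6 F [-0.53  0.17 -0.01] t 0.25
```

```bash
python3 - <<'E'
from h import *
go(.59,-.22,.39,171)
E
```

```text
travel [-62.82 -55.67 -15.88] turn -15.4 F [-0.53  0.17 -0.01] t 0.25
```

The rows are not in the units I measure in: shifts go in shares of 75 cm and turns go in shares of 180 degrees. I convert before sending: -62.8 cm / 75 = -0.8373, -55.7 cm / 75 = -0.7427, -15.4 degrees / 180 = -0.0856.

Request:
jog_arm(travel=[[0,0,-0.1067],[-0.8373,-0.7427,-0.212],[-0.8373,-0.7427,-0.212],[-0.8373,-0.7427,-0.212],[-0.8373,-0.7427,-0.212],[-0.8373,-0.7427,-0.212],[-0.8373,-0.7427,-0.212],[-0.8373,-0.7427,-0.212],[-0.8373,-0.7427,-0.212],[-0.8373,-0.7427,-0.212],[-0.8373,-0.7427,-0.212],[-0.8373,-0.7427,-0.212]], turn=[0,-0.0856,-0.0856,-0.0856,-0.0856,-0.0856,-0.0856,-0.0856,-0.0856,-0.0856,-0.0856,-0.0856], grip=1)

```text
time: 1.45
tcp_pos: [0.4703, 0.0463, 0.3525]
tool_rot: [180.0, 0.0, 171.0]
force: [0.5, -0.5, -0.2]
finger_gap: 0.0853
finger_force: 0.0
```

```bash
python3 - <<'E'
from h import *
go(.59,-.22,.39,171)
E
```

```text
travel [-15.99 -24.43  -3.74] turn 0.0 F [ 0.52 -0.46 -0.2 ] t 1.45
```

Request:
jog_arm(travel=[[-0.2133,-0.3253,-0.0493],[-0.2133,-0.3253,-0.0493],[-0.2133,-0.3253,-0.0493],[-0.2133,-0.3253,-0.0493],[-0.2133,-0.3253,-0.0493],[-0.2133,-0.3253,-0.0493],[-0.2133,-0.3253,-0.0493],[-0.2133,-0.3253,-0.0493]], turn=[0,0,0,0,0,0,0,0])

```text
time: 2.25
tcp_pos: [0.5903, -0.2188, 0.3872]
tool_rot: [179.9, -0.2, 170.9]
force: [0.8, 0.7, 0.8]
finger_gap: 0.0853
finger_force: 0.0
```

```bash
python3 - <<'E'
from h import *
import pickle
c,*W=wristcam(); cv2.imwrite("pics/w1.png",c["color"][:,:,::-1]); pickle.dump(W,open("w1.pkl","wb"))
print(robot.get_obs()["tcp_pos"],W[1])
E
```

```text
[ 0.58984705 -0.21764426  0.38866436] [ 0.5214604  -0.20766802  0.52959913]
```

View pics/w1.png

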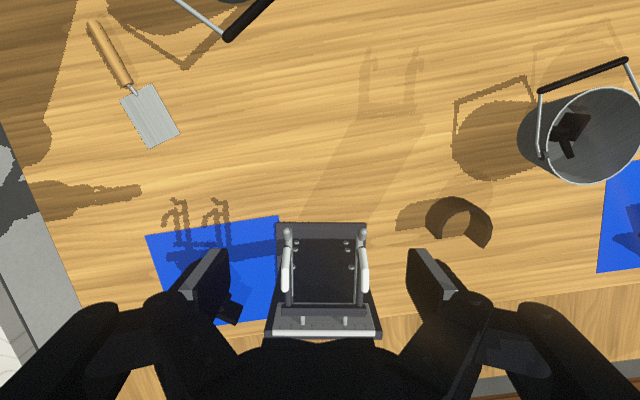

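The stand sits at (325,280) with prong tips at about (288,232) and (361,232) and the white catch noses at (285,270) and (364,270). The scraper is at (145,110), the pail is top right and the horseshoe is at (460,220). I'll enlarge the hook.

```bash
python3 - <<'E'
import cv2
t=cv2.imread("pics/w1.png")[215:345,260:400]
cv2.imwrite("pics/w1c.png",cv2.resize(t,None,fx=4.5,fy=4.5,interpolation=cv2.INTER_CUBIC))
E
```

```text
(no output)
```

View pics/w1c.png

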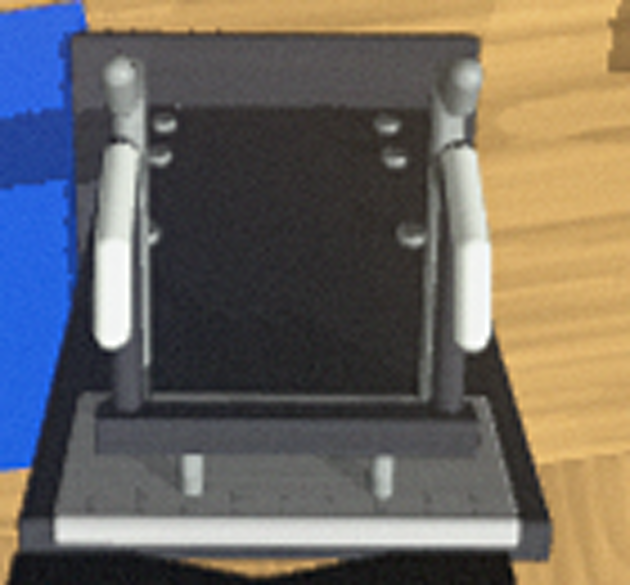

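```bash
python3 - <<'E'
from h import *
import pickle
from scipy.optimize import least_squares
W=pickle.load(open("w1.pkl","rb"))
c,*T=fixedcam("top"); c,*S=fixedcam("scene")
f=lambda x,y:(260+x/4.5,215+y/4.5)
k=4.447; ts=lambda x,y:(345+(x-333)/k,100+y/k); ss=lambda x,y:(200+(x-333)/k,200+(y-333)/k)
L={"w":[f(120,73),f(464,73)],"t":[ts(537,287),ts(428,265)],"s":[ss(472,357),ss(590,362)]}
# order: world right(-y) first ; wrist image left = ? decide by projection
print(atz(L["w"][0],.25,*W),atz(L["w"][1],.25,*W))
def P(p,pts):
    X,Y,a,h=p;c,s=np.cos(a),np.sin(a)
    return np.array([[X+c*x-s*y,Y+s*x+c*y,h+z] for x,y,z in pts])
tips=[(-.021,-.038,.014),(-.021,.038,.014)]
def res(p,use):
    r=[]
    for n,C in (("w",W),("t",T),("s",S)):
        if n in use: r.append((proj(P(p,tips),*C)-np.array(L[n])).ravel()*(1 if n!="w" else 1))
    return np.concatenate(r)
for use in("w","wt","wts","ts"):
    s=least_squares(res,[.657,-.225,-.15,.235],args=(use,)); print(use,s.x[:2].round(4),np.degrees(s.x[2]).round(1),s.x[3].round(4),res(s.x,"wts").round(1))
p=s.x
# other wrist features: hook white bar ends on post top z=.258
for q in[(55,530),(520,530),(20,520),(550,520),(72,35),(480,35)]:
    z=.258 if q[1]>100 else .005
    print(q,atz(f(*q),z,*W).round(4))
# nose corner / plate edges
for q in[(120,145),(458,145)]: print(q,[atz(f(*q),z,*W).round(4) for z in(.24,.25)])
go(.44,.14,.30,191.4)
E
```

```text
[ 0.62959868 -0.25643582  0.25      ] [ 0.64178723 -0.18065315  0.25      ]
w [ 0.6553 -0.2218] -9.1 0.2388 [ 0.   0.  -0.  -0.  -0.8  0.  -1.3  0.7  0.1 -0.3  0.  -0.4]
wt [ 0.6553 -0.2221] -9.3 0.239 [-0.3  0.1 -0.3  0.3 -0.7  0.  -1.2  0.6  0.  -0.3 -0.1 -0.4]
wts [ 0.6557 -0.2222] -9.3 0.2381 [-0.2  0.  -0.4  0.3 -0.7 -0.  -1.2  0.6  0.  -0.  -0.1 -0.1]
ts [ 0.6564 -0.2239] -10.5 0.2387 [-1.4  0.4 -1.5  2.1 -0.3 -0.  -0.8  0.  -0.4 -0.1 -0.6  0.1]
(55, 530) [ 0.7403 -0.2926  0.258 ]
(520, 530) [ 0.7582 -0.182   0.258 ]
(20, 520) [ 0.7362 -0.3004  0.258 ]
(550, 520) [ 0.7564 -0.1745  0.258 ]
(72, 35) [ 0.7045 -0.3157  0.005 ]
(480, 35) [ 0.7314 -0.1484  0.005 ]
(120, 145) [array([ 0.6513, -0.2616,  0.24  ]), array([ 0.6468, -0.2597,  0.25  ])]
(458, 145) [array([ 0.6639, -0.1832,  0.24  ]), array([ 0.659, -0.184,  0.25 ])]
travel [20.3  32.9   8.99] turn -20.32 F [-0.26 -0.17 -0.3 ] t 2.4
```

```bash
python3 - <<'E'
from h import *
import pickle
W=pickle.load(open("w1.pkl","rb"))
for q in[(540,92),(627,60)]: print(atz(q,.084,*W))
go(.475,.147,.20,191.6)
E
```

```text
[0.54368706 0.10557638 0.084     ]
[0.52043391 0.22127113 0.084     ]
travel [16.97 34.13 19.  ] turn -20.52 F [-0.26 -0.17 -0.3 ] t 2.4
```

In the tool's units: 34.2 cm / 75 = 0.456, 19 cm / 75 = 0.2533, -20.5 degrees / 180 = -0.1139.

Request:
jog_arm(travel=[[0.2267,0.456,0.0267],[0.2267,0.456,0.0267],[0.2267,0.456,0.0267],[0.2267,0.456,0.0267],[0.2267,0.456,0.0267],[0.2267,0.456,0.0267],[0.2267,0.456,0.0267],[0.2267,0.456,0.0267],[0.2267,0.456,0.2533],[0.2267,0.456,0.2533],[0.2267,0.456,0.2533],[0.2267,0.456,0.2533]], turn=[-0.1139,-0.1139,-0.1139,-0.1139,-0.1139,-0.1139,-0.1139,-0.1139,-0.1139,-0.1139,-0.1139,-0.1139], grip=0)

```text
time: 3.6
tcp_pos: [0.4721, 0.1473, 0.194]
tool_rot: [-180.0, -0.3, -168.4]
force: [-0.3, 0.8, -0.1]
finger_gap: -0.0
finger_force: 0.0
```

```bash
python3 - <<'E'
from h import *
c,*W=wristcam()
im=c["color"][:,:,::-1].copy()
for p in proj([[.5203,.2165,.084],[.5435,.103,.084]],*W): cv2.circle(im,tuple(int(v) for v in p),4,(0,0,255),1); print(p)
cv2.imwrite("pics/w2.png",im)
go(.485,.1495,.065,191.5)
E
```

```text
[380.29946062 259.01349524]
[255.94115878 258.86398725]
travel [-1.45 -0.03 12.74] turn 0.13 F [ 1.31  1.25 -2.45] t 3.65
```

View pics/w2.png

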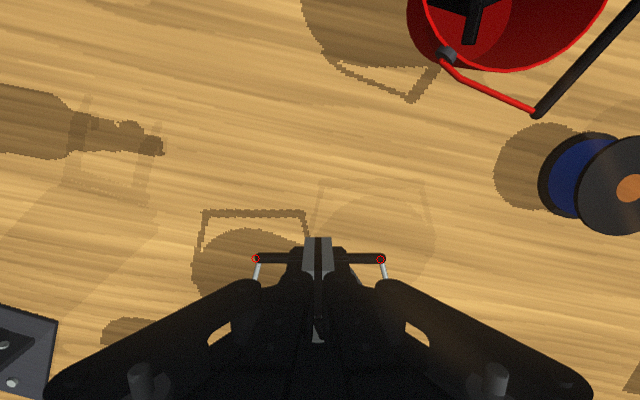

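The red overlay circles at (256,259) and (380,259) land on the bar's ends, so the calibration is good. I'll descend outside the bar and close in.

In the tool's units: 12.7 cm / 75 = 0.1693, 6 cm / 75 = 0.08.

Request:
jog_arm(travel=[[-0.0187,0,0.08],[-0.0187,0,0.1693],[-0.0187,0,0.1693],[-0.0187,0,0.1693],[-0.0187,0,0.1693],[-0.0533,0,0.1693],[-0.0533,0,0.1693],[-0.0533,0,0.1693]], turn=[0,0,0,0,0,0,0,0])

```text
time: 4.45
tcp_pos: [0.5158, 0.1551, 0.0752]
tool_rot: [180.0, 0.2, -168.5]
force: [-0.6, -1.2, 0.5]
finger_gap: -0.0001
finger_force: 0.0
```

```bash
python3 - <<'E'
from h import *
o=robot.get_obs(); u=np.array([np.cos(np.radians(11.5)),np.sin(np.radians(11.5))])
print("gap to bar mm",1000*((np.array([.5319,.1598])-o["tcp_pos"][:2])@u-.016),o["tcp_pos"],o["force"].round(2))
for a in range(0,101,8):
    al=np.radians(a-3); print(a,round(-(8.99-9*np.cos(al)),2),round(-(9*np.sin(al)+.47),2))
E
```

```text
gap to bar mm 0.7274926106944669 [0.51578759 0.1550924  0.07516791] [-0.63 -1.15  0.54]
0 -0.0 0.0
8 -0.02 -1.25
16 -0.22 -2.49
24 -0.59 -3.7
32 -1.12 -4.83
40 -1.8 -5.89
48 -2.63 -6.83
56 -3.57 -7.66
64 -4.63 -8.34
72 -5.76 -8.87
80 -6.97 -9.24
88 -8.21 -9.44
96 -9.46 -9.46
```

In the tool's units: 1.2 cm / 75 = 0.016, -0.3 cm / 75 = -0.004.

Request:
jog_arm(travel=[[0.004,0,0.016],[0.004,0,0.016],[-0.0013,0,0.016],[-0.0027,0,0.016],[-0.004,0,0.016],[-0.004,0,0.016],[-0.004,0,0.016],[-0.004,0,0.016]], turn=[0,0,0,0,0,0,0,0])

```text
time: 5.25
tcp_pos: [0.5176, 0.1552, 0.0601]
tool_rot: [-180.0, 0.0, -168.5]
force: [0.9, -0.2, -0.4]
finger_gap: 0.0002
finger_force: 0.0
```

In the tool's units: -5.8 cm / 75 = -0.0773, -1.8 cm / 75 = -0.024.

Request:
jog_arm(travel=[[-0.0027,0,0],[-0.004,0,0],[-0.0047,0,-0.008],[-0.0053,0,-0.016],[-0.0067,0,-0.024],[-0.008,0,-0.032],[-0.0107,0,-0.04],[-0.0133,0,-0.048],[-0.0173,0,-0.056],[-0.0213,0,-0.064],[-0.0253,0,-0.0707],[-0.0293,0,-0.0773]], turn=[0,0,0,0,0,0,0,0,0,0,0,0])

```text
time: 6.45
tcp_pos: [0.5394, 0.1597, 0.1185]
tool_rot: [-180.0, -0.0, -168.5]
force: [-0.1, -0.4, 0.1]
finger_gap: -0.0002
finger_force: 0.0
```

```bash
python3 - <<'E'
from h import *
c,*W=wristcam(); s=robot.capture("scene")["color"]
a=c["color"][180:340,200:440]; b=cv2.resize(s[190:280,310:430],(360,270),interpolation=cv2.INTER_CUBIC)
a=cv2.resize(a,(405,270)); cv2.imwrite("pics/w3.png",np.hstack([a,b])[:,:,::-1]); o=robot.get_obs();print(o["tcp_pos"],o["force"])
E
```

```text
[0.53979208 0.1597551  0.11898058] [-0.15551508  0.63313157  0.17779657]
```

View pics/w3.png

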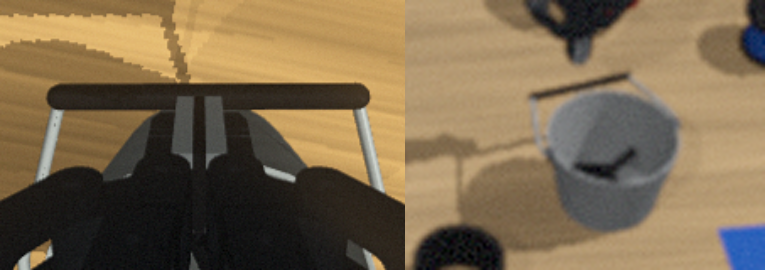

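The bail is still folded: the bar runs from (230,237) to (419,237) in full-picture pixels, and the tips slipped up past it. I'll measure whether the pail moved.

```bash
python3 - <<'E'
from h import *
c,*W=wristcam()
a,b=atz((229.6+2,237.5),.084,*W),atz((419.3-2,237.5),.084,*W); print(a,b,(a+b)/2,np.linalg.norm(a-b))
o=robot.get_obs();print(o["tcp_pos"],np.degrees(np.arctan2(*(a-b)[[0,1]])))
E
```

```text
[0.55809858 0.10695718 0.084     ] [0.53441401 0.22361935 0.084     ] [0.5462563  0.16528826 0.084     ] 0.1190420989797538
[0.53942753 0.15969576 0.11843697] 168.52387098048527
```

The pail slid about 14 mm in +x, so friction from one side does not lift the bail. There is room for the inner finger near the bar's end, where the round rim curves away (about 22 mm). I'll straddle the bar there and grip it very lightly, so the bar can turn between the pads.

In the tool's units: -8 cm / 75 = -0.1067, -3.7 cm / 75 = -0.0493, 88 degrees / 180 = 0.4889.

Request:
jog_arm(travel=[[0,0,-0.0533],[0,0,-0.1067],[-0.0093,-0.0493,-0.1067],[-0.0093,-0.0493,-0.1067],[-0.0093,-0.0493,-0.1067],[-0.0093,-0.0493,-0.1067],[-0.0093,-0.0493,-0.1067],[-0.0093,-0.0493,-0.1067],[-0.0093,-0.0493,-0.1067],[-0.0093,-0.0493,-0.1067],[-0.0093,-0.0493,-0.1067],[-0.0093,-0.0493,-0.1067]], turn=[0,0.0444,0.0889,0.1333,0.1778,0.2222,0.2667,0.3111,0.3556,0.4,0.4444,0.4889], grip=0.2)

```text
time: 7.8
tcp_pos: [0.5531, 0.1247, 0.1976]
tool_rot: [-179.9, -0.0, 103.2]
force: [-0.6, -1.1, 0.1]
finger_gap: 0.0169
finger_force: 0.0
```

In the tool's units: 2 degrees / 180 = 0.0111.

Request:
jog_arm(travel=[[0,0,0],[0,0,0],[0,0,0],[0,0,0]], turn=[0.0111,0.0111,0.0111,0.0111])

```text
time: 8.2
tcp_pos: [0.5533, 0.1247, 0.1979]
tool_rot: [-180.0, 0.0, 101.6]
force: [0.8, -0.9, 0.9]
finger_gap: 0.017
finger_force: 0.0
```

```bash
python3 - <<'E'
from h import *
c,*W=wristcam()
im=c["color"][:,:,::-1].copy(); m=np.array([.5463,.1653]);u=np.array([np.cos(np.radians(11.5)),np.sin(np.radians(11.5))]);v=np.array([-u[1],u[0]])
pts=[[*(m+v*s),.084] for s in(-.056,0,.056)]
for p in proj(pts,*W): cv2.circle(im,tuple(int(round(x)) for x in p),3,(0,0,255),1); print(p)
cv2.imwrite("pics/w4.png",im); o=robot.get_obs(); print(o["tcp_pos"],o["tool_rot"],o["finger_gap"])
E
```

```text
[318.06989476 210.53701   ]
[318.11176958 148.01469853]
[318.15915531  77.26419048]
[0.55326872 0.12474043 0.19797748] [-1.79986559e+02  6.69983538e-04  1.01543115e+02] 0.017121435318992684
```

View pics/w4.png

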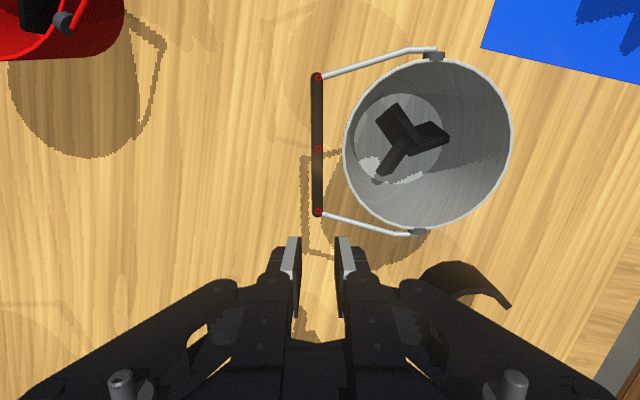

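The overlay circles lie on the bar at (318,76), (318,148) and (318,211), so its position is confirmed. I'll straddle the bar's near end.

In the tool's units: 12.4 cm / 75 = 0.1653, 11.5 cm / 75 = 0.1533.

Request:
jog_arm(travel=[[0,0.0013,0.04],[0,0.0013,0.08],[0,0.0013,0.1067],[0,0.0013,0.1267],[0,0.0013,0.14],[0,0.0013,0.1533],[0,0.0013,0.1653],[0,0.0013,0.1653],[0,0.0013,0.1653]], turn=[0,0,0,0,0,0,0,0,0])

```text
time: 9.15
tcp_pos: [0.5545, 0.125, 0.0745]
tool_rot: [180.0, 0.0, 101.5]
force: [0.0, -0.5, 0.3]
finger_gap: 0.0174
finger_force: 0.0
```

Request:
jog_arm(travel=[[0,0,0],[0,0,0],[0,0,0]], turn=[0,0,0], grip=0.13)

```text
time: 9.45
tcp_pos: [0.5546, 0.125, 0.0747]
tool_rot: [179.9, 0.0, 101.5]
force: [-0.8, -0.7, 0.3]
finger_gap: 0.0108
finger_force: 0.1
```

Request:
jog_arm(travel=[[0,0,0],[0,0,0],[0,0,0]], turn=[0,0,0], grip=0.115)

```text
time: 9.75
tcp_pos: [0.5545, 0.125, 0.0746]
tool_rot: [180.0, 0.0, 101.5]
force: [0.1, 0.6, 2.3]
finger_gap: 0.0099
finger_force: 2.4
```

In the tool's units: -3.7 cm / 75 = -0.0493, -3.1 cm / 75 = -0.0413.

Request:
jog_arm(travel=[[0,0,-0.004],[0,0,-0.008],[0,0,-0.012],[0,0,-0.0167],[0,0.0013,-0.0213],[0,0.0013,-0.0253],[0,0.0027,-0.0293],[0,0.0027,-0.0333],[0,0.004,-0.0373],[0,0.0053,-0.0413],[0,0.0067,-0.0453],[0,0.008,-0.0493]], turn=[0,0,0,0,0,0,0,0,0,0,0,0], grip=0.112)

```text
time: 10.95
tcp_pos: [0.5602, 0.1261, 0.1114]
tool_rot: [-180.0, 0.0, 101.5]
force: [-1.4, -0.6, 0.2]
finger_gap: 0.0098
finger_force: 5.1
```

```bash
python3 - <<'E'
from h import *
c,*W=wristcam()
m=np.array([.5463,.1653]);a=np.radians(11.5);u=np.array([np.cos(a),np.sin(a)]);v=np.array([-u[1],u[0]])
P=lambda s,dx,z:[*(m+v*s+u*dx),z]
im=c["color"][:,:,::-1].copy()
for d,z,col in((0,.084,(0,0,255)),(.006,.121,(0,255,0))):
    for p in proj([P(s,d,z) for s in(0,.056)],*W): print(p.round(0)); cv2.circle(im,tuple(int(round(x)) for x in p),4,col,1)
g=im[:,:,1].astype(int)
cv2.imwrite("pics/w5.png",cv2.resize(im[0:260,180:500],None,fx=1,fy=1))
E
```

```text
[306. 166.]
[305.  59.]
[316. 180.]
[316.  43.]
```

View pics/w5.png

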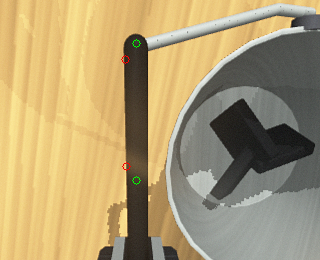

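The green circles at (136,43) and (136,180) lie on the bar, so the bail is following at about 24° with the pail upright. I'll continue the arc.

In the tool's units: -5.15 cm / 75 = -0.0687, -4.9 cm / 75 = -0.0653.

Request:
jog_arm(travel=[[0,0.0033,-0.008],[0,0.0067,-0.0147],[0,0.0113,-0.0227],[0,0.016,-0.0293],[0,0.0213,-0.036],[0,0.0273,-0.042],[0,0.0333,-0.0473],[0,0.04,-0.0527],[0,0.0467,-0.0573],[0,0.054,-0.062],[0,0.0613,-0.0653],[0,0.0687,-0.0687]], turn=[0,0,0,0,0,0,0,0,0,0,0,0])

```text
time: 12.2
tcp_pos: [0.6113, 0.1367, 0.1637]
tool_rot: [179.9, -0.0, 101.5]
force: [-2.6, 1.2, 4.7]
finger_gap: 0.0097
finger_force: 6.0
```

In the tool's units: 4 cm / 75 = 0.0533, 1.2 cm / 75 = 0.016.

Request:
jog_arm(travel=[[0,0.008,-0.0027],[0,0.016,-0.0047],[0,0.024,-0.006],[0,0.032,-0.0073],[0,0.04,-0.008],[0,0.048,-0.008],[0,0.052,-0.008],[0,0.0533,-0.0073],[0,0.0533,-0.0073],[0,0.0533,-0.0073]], turn=[0,0,0,0,0,0,0,0,0,0])

```text
time: 13.2
tcp_pos: [0.6512, 0.145, 0.1695]
tool_rot: [179.8, -0.0, 101.5]
force: [0.6, 1.0, 5.1]
finger_gap: 0.0093
finger_force: 5.4
```

Request:
jog_arm(travel=[[0,0,0],[0,0,0],[0,0,0],[0,0,0],[0,0,0]], turn=[0,0,0,0,0], grip=0.2)

```text
time: 13.7
tcp_pos: [0.6498, 0.1444, 0.1677]
tool_rot: [-180.0, 0.0, 101.5]
force: [0.1, 0.6, 0.5]
finger_gap: 0.0169
finger_force: 0.0
```

```bash
python3 - <<'E'
from h import *
c,*W=wristcam(); o=robot.get_obs(); print(o["tcp_pos"],o["force"].round(1))
s=robot.capture("scene")["color"]
a=cv2.resize(c["color"],(480,300)); b=cv2.resize(s[150:270,310:430],(300,300),interpolation=cv2.INTER_CUBIC)
cv2.imwrite("pics/w6.png",np.hstack([a,b])[:,:,::-1])
E
```

```text
[0.64985239 0.14433197 0.16784333] [-0.7  0.2 -0.8]
```

View pics/w6.png

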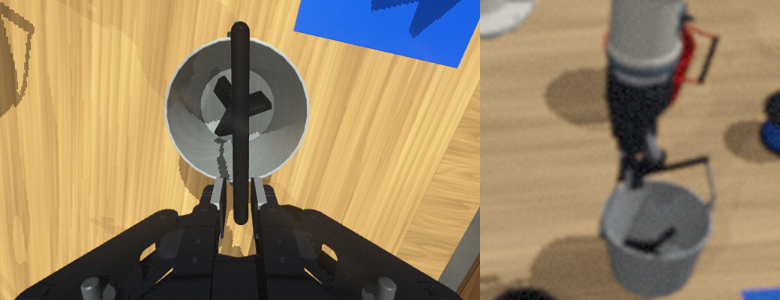

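The bail stands upright over the upright pail, with the bar from (240,25) to (240,222) in the picture (full-size column 320). All 10 views are used, so the rest goes by numbers.

```bash
python3 - <<'E'
from h import *
c,*W=wristcam()
for z in(.174,.178,.182):
    a,b=atz((320,34),z,*W),atz((320,293),z,*W); print(z,a,b,(a+b)/2,np.linalg.norm(a-b))
g=c["color"].sum(2)[150]; d=np.where(g[280:360]<150)[0]+280; print(d.min(),d.max())
m=(a+b)/2; go(m[0],m[1],.158,101.5)
E
```

```text
0.174 [0.63155904 0.24410167 0.174     ] [0.65593995 0.12520036 0.174     ] [0.6437495  0.18465102 0.174     ] 0.12137525335771032
0.178 [0.63171003 0.24322281 0.178     ] [0.65537468 0.12781456 0.178     ] [0.64354236 0.18551868 0.178     ] 0.11780949866903195
0.182 [0.63186102 0.24234394 0.182     ] [0.65480941 0.13042877 0.182     ] [0.64333522 0.18638635 0.182     ] 0.11424374398035353
300 345
travel [4.25 0.2  1.  ] turn 0.0 F [ 0.46 -0.28  0.2 ] t 13.85
```

In the tool's units: 4.2 cm / 75 = 0.056, 3 cm / 75 = 0.04.

Request:
jog_arm(travel=[[0.0133,0.0027,0.004],[0.0267,0.0027,0.008],[0.04,0.0027,0.0133],[0.056,0.0027,0.0133],[0.056,0.0027,0.0133],[0.056,0.0027,0.0133]], turn=[0,0,0,0,0,0])

```text
time: 14.45
tcp_pos: [0.6433, 0.1865, 0.1582]
tool_rot: [180.0, 0.0, 101.6]
force: [0.3, -0.5, -1.0]
finger_gap: 0.017
finger_force: 0.0
```

Request:
jog_arm(travel=[[0,0,0],[0,0,0],[0,0,0],[0,0,0],[0,0,0],[0,0,0]], turn=[0,0,0,0,0,0], grip=0)

```text
time: 15.05
tcp_pos: [0.6436, 0.186, 0.1585]
tool_rot: [180.0, -0.0, 101.5]
force: [0.9, 0.9, 2.0]
finger_gap: 0.0081
finger_force: 58.6
```

In the tool's units: -6 cm / 75 = -0.08, -5 cm / 75 = -0.0667.

Request:
jog_arm(travel=[[0,0,-0.0067],[0,0,-0.0133],[0,0,-0.02],[0,0,-0.0267],[0,0,-0.04],[0,0,-0.0533],[0,0,-0.0667],[0,0,-0.08],[0,0,-0.08],[0,0,-0.08],[0,0,-0.08],[0,0,-0.08]], turn=[0,0,0,0,0,0,0,0,0,0,0,0])

```text
time: 16.25
tcp_pos: [0.6432, 0.1859, 0.2171]
tool_rot: [-179.9, 0.0, 101.5]
force: [0.8, -0.2, -3.8]
finger_gap: 0.0078
finger_force: 58.5
```

```bash
python3 - <<'E'
from h import *
o=robot.get_obs(); print(o["tcp_pos"],o["force"],o["finger_gap"],o["finger_force"])
a=np.radians(-9.2); X=np.array([.656,-.222])-.0*np.array([np.cos(a),np.sin(a)])
go(*(X-.05*np.array([np.cos(a),np.sin(a)])),.31,80.8)
E
```

```text
[0.64320529 0.18589065 0.21714807] [ 0.80380606 -0.24408553 -3.75297785] 0.007798301711993781 58.54857802391052
travel [-38.46 -11.57  -9.26] turn 20.7 F [ 0.8  -0.24 -3.75] t 16.25
```

In the tool's units: -22 cm / 75 = -0.2933, -5.1 cm / 75 = -0.068, 17 degrees / 180 = 0.0944.

Request:
jog_arm(travel=[[0,0,-0.02],[-0.0067,0,-0.04],[-0.02,-0.0067,-0.06],[-0.04,-0.0133,-0.068],[-0.0667,-0.02,-0.068],[-0.1,-0.03,-0.068],[-0.1333,-0.04,-0.068],[-0.1667,-0.05,-0.068],[-0.2,-0.06,-0.068],[-0.2333,-0.07,-0.068],[-0.2667,-0.08,-0.068],[-0.2933,-0.088,-0.068]], turn=[0,0,0,0.0056,0.0167,0.0278,0.0389,0.05,0.0611,0.0722,0.0833,0.0944])

```text
time: 17.45
tcp_pos: [0.6218, -0.0456, 0.2689]
tool_rot: [-180.0, 0.0, 84.3]
force: [0.0, 0.6, -3.2]
finger_gap: 0.0079
finger_force: 58.6
```

```bash
python3 - <<'E'
from h import *
o=robot.get_obs(); print(o["tcp_pos"],o["tool_rot"],o["force"],o["finger_gap"],o["finger_force"])
a=np.radians(-9.2); X=np.array([.656,-.222])
go(*(X-.05*np.array([np.cos(a),np.sin(a)])),.268,80.8)
E
```

```text
[ 0.62177205 -0.04556013  0.26894848] [-1.79975830e+02  4.35147672e-02  8.42687910e+01] [ 0.02623212  0.60676554 -3.21748101] 0.007923467820844418 58.621843457221985
travel [-16.91   0.18   0.11] turn 3.47 F [ 0.03  0.61 -3.22] t 17.45
```

In the tool's units: -16.9 cm / 75 = -0.2253, -16.2 cm / 75 = -0.216, 3.5 degrees / 180 = 0.0194.

Request:
jog_arm(travel=[[-0.0267,0,0],[-0.0533,0.0013,0],[-0.0867,0.0013,0],[-0.12,0.0013,0],[-0.1533,0.0027,0],[-0.18,0.0027,0],[-0.2,0.0027,0],[-0.216,0.0027,0],[-0.2253,0.0027,0],[-0.2253,0.0027,0],[-0.2253,0.0027,0],[-0.2253,0.0027,0]], turn=[0.0028,0.0056,0.0111,0.0167,0.0194,0.0194,0.0194,0.0194,0.0194,0.0194,0.0194,0.0194])

```text
time: 18.65
tcp_pos: [0.6087, -0.2104, 0.2692]
tool_rot: [180.0, -0.0, 81.1]
force: [0.4, 0.6, -3.6]
finger_gap: 0.0082
finger_force: 58.6
```

```bash
python3 - <<'E'
from h import *
c,*W=wristcam()
o=robot.get_obs(); print(o["tcp_pos"],o["tool_rot"],o["force"])
im=c["color"]; cv2.imwrite("pics/w7.png",im[:,:,::-1])
# bar edges near the pads: dark columns along rows
for r in(30,60,90,120,150):
    g=im[r].sum(1); d=np.where(g[270:370]<150)[0]+270; print(r,d.min() if len(d) else 0,d.max() if len(d) else 0,len(d))
a=np.radians(-9.2); X=np.array([.656,-.222]); u=np.array([np.cos(a),np.sin(a)]); d=o["tcp_pos"][:2]-X; print("stand frame mm",1000*d@u,1000*d@np.array([-u[1],u[0]]))
go(*X,.268,80.8)
E
```

```text
[ 0.60866785 -0.21034469  0.2692038 ] [ 1.79991930e+02 -1.07913019e-02  8.10706010e+01] [-0.03111701  0.20691695 -2.41781233]
30 0 0 0
60 0 0 0
90 0 0 0
120 0 0 0
150 0 0 0
stand frame mm -48.58674630636466 3.937854290590335
travel [-0.42  4.86  0.12] turn 0.27 F [-0.03  0.21 -2.42] t 18.7
```

In the tool's units: 4.9 cm / 75 = 0.0653, 4.6 cm / 75 = 0.0613, 0.3 degrees / 180 = 0.0017.

Request:
jog_arm(travel=[[-0.0013,0.008,0],[-0.0027,0.0187,0],[-0.004,0.0307,0],[-0.0053,0.0427,0],[-0.0053,0.0533,0],[-0.0053,0.0613,0],[-0.0053,0.0653,0],[-0.0053,0.0653,0],[-0.0053,0.0653,0],[-0.0053,0.0653,0],[-0.0053,0.0653,0],[-0.0053,0.0653,0]], turn=[0.0017,0.0017,0.0017,0.0017,0.0017,0.0017,0.0017,0.0017,0.0017,0.0017,0.0017,0.0017])

```text
time: 19.9
tcp_pos: [0.6561, -0.2228, 0.2694]
tool_rot: [180.0, 0.0, 80.7]
force: [-0.0, -0.4, -3.1]
finger_gap: 0.0076
finger_force: 58.6
```

```bash
python3 - <<'E'
from h import *
import pickle
c,*W=wristcam(); cv2.imwrite("pics/w8.png",c["color"][:,:,::-1]); pickle.dump(W,open("w8.pkl","wb"))
o=robot.get_obs(); print(o["tcp_pos"],o["tool_rot"],o["force"])
a=np.radians(-9.2); X=np.array([.656,-.222]); u=np.array([np.cos(a),np.sin(a)]);v=np.array([-u[1],u[0]])
d=o["tcp_pos"][:2]-X; print("stand mm",1000*d@u,1000*d@v)
# +y prong tip predicted pixel, and local bright blob profile
P=lambda x,y,z:[*(X+u*x+v*y),.238+z]
for n,q in(("tip",(-.021,.038,.014)),("noseFront",(-.004,.038,.007)),("barend",(0,.056,.0505)),("bar30",(0,.03,.0505))): print(n,proj([P(*q)],*W).round(0))
im=c["color"].mean(2)
print(im[110:200:6,230:420:8].astype(int))
go(*X,.25,80.8)
E
```

```text
[ 0.65609833 -0.22281243  0.26932285] [1.79984306e+02 3.47139358e-03 8.06996619e+01] [ 0.18257505  0.26356263 -3.29570638]
stand mm 0.2269604644434755 -0.7862544384235715
tip [[277. 174.]]
noseFront [[308. 171.]]
barend [[315. 149.]]
bar30 [[315. 209.]]
[[194 194 196 195 192 193 184 182 176  78 156  98 193 187 182 183 181  96
  107 108 110 109 106 108]
 [187 188 197 193 190 194 176 183 177 225 144 139 209 184 179 182 177 103
  109 106  92 118 109 106]
 [179 185 201 196 191 192 231 169  83  93 119 153  95  98 217 162 177  99
  107 104  59  54  55  54]
 [188 192 185 189 192 166  78  78  91  86  91 162  88  91  90  85 206 101
  103 104  54  59  53  50]
 [188 190 175 196 107  84  98  93  83  81  79 165  89  90  92  94  99 200
  106 104 204 123  53  52]
 [182 194 187  87  96 100  96  85 122 132 127  75 139 127  94  91  86  94
  198  99  57  53  50 150]
 [185 194 175  94  91  98  87 135 137 135  54  64  52 129 136  93  99  97
   94 200  54  52  54  53]
 [183 214  73  89  93  95 110 129 139 132  62  65  54 129 135 134  96  93
   95  88 127  58  53  50]
 [174  71  89  89  84  72 132 131  60  61  68  69  58 132 131 134  96  98
  102  96 160  62  58  53]
 [212  75  89  81  83 105 128  43 139 209  67  75  65 149 208 203 206 207
  206 206 204 202 201 204]
 [ 76  69  84  84  74 202 179 188 195 210  54  64  66 108 111 109 109 104
  106 107 102 101  91  96]
 [ 80  91  81  85  70 214 166 150 156  35  47  55  60 205 125 112 116 117
  114 113 115 113 114 110]
 [ 87  88  90  73  82 114 100 128  48  41  44  50  48 252 250 250 250 250
  249  81  74  73  66  75]
 [ 89  92  90  77  86 132 135 129 133  36  45  45  41 252 252 251 250 251
  250 109 105 106 133  62]
 [ 93  76  74  75  88 135 134 129 132  42  37  45  43  51 103 126 190 206
  208 107 115 107 136  67]]
travel [ 0.08 -0.02  1.93] turn -0.1 F [ 0.18  0.26 -3.3 ] t 19.95
```

```bash
python3 - <<'E'
from h import *
import pickle
W=pickle.load(open("w8.pkl","rb")); im=cv2.imread("pics/w8.png").mean(2)
for r in range(160,184,3): print(r,im[r,258:345:2].astype(int))
a=np.radians(-9.2); X=np.array([.656,-.222]); u=np.array([np.cos(a),np.sin(a)]);v=np.array([-u[1],u[0]])
P=lambda x,y,z:[*(X+u*x+v*y),.238+z]
for n,q in(("tipfront",(-.024,.038,.014)),("slotfront",(-.007,.038,.01)),("tcpdir bar c",(0,.05,.0505))): print(n,proj([P(*q)],*W).round(1))
E
```

```text
160 [ 81  84  82  85  87  76  71  88 136 136 131 127 128 127 134  53  57  57
  54  58  56  63  58  96  73  68  70  68  68  71  68  64  66  60  65  61
 125 128 127 128 126 129 136 141]
163 [ 86  88  84  85  85  70  72 131 134 137 133 129 130 133  46  51 133 151
 140 154 198 197 194 196  77  62  69  65  73  73  69  75  70  68  64  63
 142 142 194 195 196 195 195 194]
166 [ 87  82  84  74  73  67 129 132 132 138 127 126 129  45  63 146 152 151
 128 115 115 242 238 242  86  58  65  69  67  68  76  70  74  71  67  67
 147 148 131 237 237 238 237 238]
169 [ 80  85  69  71  73  68 170 180 172 171 174 175 178 178 186 189 190 189
 189 136  80 217 221 222  73  53  60  56  64  70  64  74  66  67  68  68
 100 103 101 101  96  99  98  96]
172 [ 85  69  75  74  73 205 220 227 205 181 181 181 179 175 182 194 187 187
 192 164  78 176 174 183  61  50  53  60  63  63  66  65  69  62  64  63
 122 126 127 126 124 127 127 126]
175 [ 68  73  69  65 170 207 220 230 212 181 168 169 168 161 161 179 171 171
 170 145  65  65  65  74  40  48  51  47  58  56  59  62  66  60  68  67
 115 202 135 114 116 117 120 119]
178 [ 76  75  70  78 118 180 196 194 179 154 142 137 132 128 136 138 134 127
 131  68  35  39  39  44  43  48  53  47  57  56  54  51  58  60  57  60
 131 245 247 245 245 244 245 242]
181 [ 70  76  69  90  90 128 134 138 127  98  94  90  94  98 115 122 123 128
  36  31  33  35  38  34  37  47  44  47  50  53  51  53  51  48  60  45
 170 255 251 251 251 250 250 250]
tipfront [[271.2 174.1]]
slotfront [[302.9 172.5]]
tcpdir bar c [[314.7 163.2]]
```

The prong tip at columns 266 to 297 and the bar at 306 to 329 show the bar about 4 mm too far toward the post. I'll correct, lower partway and re-measure.

In the tool's units: 1.8 cm / 75 = 0.024, 1.5 cm / 75 = 0.02.

Request:
jog_arm(travel=[[0,-0.0027,0],[0,-0.0053,0],[0,-0.0053,0.0067],[0,-0.0053,0.0133],[0,-0.0053,0.02],[0,-0.0053,0.024],[0,-0.0053,0.024],[0,-0.0053,0.024]], turn=[0,0,0,0,0,0,0,0])

```text
time: 20.75
tcp_pos: [0.652, -0.2221, 0.2508]
tool_rot: [-179.9, -0.0, 80.7]
force: [-2.4, 0.2, -3.2]
finger_gap: 0.0082
finger_force: 58.6
```

```bash
python3 - <<'E'
from h import *
c,*W=wristcam(); im=c["color"].mean(2); cv2.imwrite("pics/w9.png",c["color"][:,:,::-1])
for r in range(152,194,4): print(r,im[r,256:350:2].astype(int))
o=robot.get_obs(); print(o["tcp_pos"],o["tool_rot"],o["force"],W[1])
E
```

```text
152 [ 93  88  94  95  88  92  91  88  83  81  82 130 136 136 137 137 138 141
 143 111  83 110 142 138 146  69  62  66  67  67  64  67  71  61  59  56
  58 103 140 138 133 135 136 137 136 133 139]
156 [ 90  91  86  89  90  76  79  75  78 114 140 140 140 135 137 136 140  66
  65  67  69  65  63 138 144  70  66  68  66  69  69  65  65  69  63  59
  52 103 136 135 137 132 141 143 141 136 142]
160 [ 86  89  89  84  77  72  72  74 125 144 140 133 132 134 134 125  48  50
  60  59  62  63  66  61 142  80  70  76  74  72  71  73  71  75  69  69
  67 105 140 137 135 137 138 145 141 136 144]
164 [ 91  86  87  74  74  73  74 131 138 139 137 140 138 133  83  45  48  47
  50  52  56  56  61  60  61  66  63  70  62  78  74  75  74  74  76  72
  71 106 137 138 136 138 144 145 138 137 142]
168 [ 88  83  72  73  77  72 125 146 136 140 136 136 131 137  43  38  41  42
  36  70 141 157 153 193 195  83  63  63  72  71  74  75  76  79  77  73
  71 136 186 185 170 158 154 169 181 184 182]
172 [ 75  73  73  77  81  81 155 135 136 137 142 133 131 131 136  79  30  27
 141 142 150 141 135 122 205 117  52  58  6
[... 519 characters left out ...]
0 178 169 166 162 165 158
 153 153 146 142 139 103  38  36  43  44  48  54  50  54  54  53  50  55
  50 252 243 240 237 234 232 228 206 145 119]
188 [ 91  90  86  86  93 110 137 149 178 182 173 162 136 124 117 117 109 103
  95  95 105  65  43  35  50  38  44  46  44  46  50  49  48  44  45  46
  47 251 243 244 244 243 243 245 250 251 250]
192 [ 89  95  91  86  85  76 140 136 133 134 133 130 133 133 129 135 130 135
 132 134 134 135  69  47  46  41  44  44  47  49  52  47  46  49  47  47
  45 237 237 238 240 243 251 253 253 253 253]
[ 0.65210312 -0.22214595  0.25103783] [-1.79968716e+02 -4.25667939e-03  8.06979999e+01] [-2.60639227  0.70004337 -2.13442963] [ 0.66461442 -0.15189976  0.39304754]
```

Now the bar centre is 0 mm from the tool axis, the tip front is at -23.8 mm and the slot's front edge is at -7.6 mm, so the bar is centred. I'll press down gently.

In the tool's units: 1.2 cm / 75 = 0.016, 1 cm / 75 = 0.0133.

Request:
jog_arm(travel=[[0,0,0.0027],[0,0,0.0053],[0,0,0.008],[0,0,0.0107],[0,0,0.0133],[0,0,0.016],[0,0,0.016],[0,0,0.016]], turn=[0,0,0,0,0,0,0,0])

```text
time: 21.6
tcp_pos: [0.6521, -0.2221, 0.2385]
tool_rot: [-179.9, -0.0, 80.7]
force: [-4.1, 1.2, -0.1]
finger_gap: 0.0079
finger_force: 59.0
```

In the tool's units: 0.6 cm / 75 = 0.008, 0.5 cm / 75 = 0.0067.

Request:
jog_arm(travel=[[0,0,0.0013],[0,0,0.0027],[0,0,0.004],[0,0,0.0053],[0,0,0.0067],[0,0,0.008],[0,0,0.008]], turn=[0,0,0,0,0,0,0])

```text
time: 22.3
tcp_pos: [0.652, -0.2221, 0.2318]
tool_rot: [-179.9, -0.0, 80.7]
force: [-4.7, 0.3, -2.4]
finger_gap: 0.0075
finger_force: 58.8
```

In the tool's units: 0.5 cm / 75 = 0.0067, 0.4 cm / 75 = 0.0053.

Request:
jog_arm(travel=[[0,0,0.0013],[0,0,0.0027],[0,0,0.004],[0,0,0.0053],[0,0,0.0067],[0,0,0.0067]], turn=[0,0,0,0,0,0])

```text
time: 22.9
tcp_pos: [0.6521, -0.222, 0.2267]
tool_rot: [-179.9, -0.0, 80.7]
force: [-3.8, 0.5, -6.8]
finger_gap: 0.0076
finger_force: 58.4
```

In the tool's units: 0.3 cm / 75 = 0.004, 0.2 cm / 75 = 0.0027.

Request:
jog_arm(travel=[[0,0,0.0013],[0,0,0.0027],[0,0,0.004],[0,0,0.004],[0,0,0.004]], turn=[0,0,0,0,0])

```text
time: 23.4
tcp_pos: [0.6522, -0.2222, 0.2245]
tool_rot: [-180.0, -0.0, 80.7]
force: [-3.4, 0.1, -8.1]
finger_gap: 0.008
finger_force: 58.4
```

The catch is now pulling the bar down (fz fell to -8). I'll ease on until the slot bottom takes the load.

In the tool's units: 0.2 cm / 75 = 0.0027, 0.1 cm / 75 = 0.0013.

Request:
jog_arm(travel=[[0,0,0.0013],[0,0,0.0027],[0,0,0.0027],[0,0,0.0027]], turn=[0,0,0,0])

```text
time: 23.8
tcp_pos: [0.6527, -0.2222, 0.2238]
tool_rot: [179.9, 0.0, 80.7]
force: [0.9, 0.5, -3.7]
finger_gap: 0.0075
finger_force: 58.6
```

In the tool's units: 0.2 cm / 75 = 0.0027, 0.1 cm / 75 = 0.0013.

Request:
jog_arm(travel=[[0,0,0.0013],[0,0,0.0027],[0,0,0.0027],[0,0,0.0027]], turn=[0,0,0,0])

```text
time: 24.2
tcp_pos: [0.6524, -0.2222, 0.2215]
tool_rot: [180.0, 0.0, 80.7]
force: [-0.6, 0.2, -1.4]
finger_gap: 0.008
finger_force: 58.8
```

In the tool's units: 0.1 cm / 75 = 0.0013, 0.05 cm / 75 = 0.0007.

Request:
jog_arm(travel=[[0,0,0.0007],[0,0,0.0013],[0,0,0.0013]], turn=[0,0,0])

```text
time: 24.5
tcp_pos: [0.6525, -0.2222, 0.2213]
tool_rot: [179.9, 0.0, 80.7]
force: [0.0, 0.9, 2.4]
finger_gap: 0.0077
finger_force: 59.1
```

fz is now positive against a rigid stop and the lateral force is gone, so the bar is home. I'll release and withdraw.

Request:
jog_arm(travel=[[0,0,0],[0,0,0],[0,0,0],[0,0,0],[0,0,0],[0,0,0]], turn=[0,0,0,0,0,0], grip=0.25)

```text
time: 25.1
tcp_pos: [0.6523, -0.2222, 0.22]
tool_rot: [-180.0, -0.0, 80.7]
force: [-0.2, 0.2, -0.6]
finger_gap: 0.0213
finger_force: 0.0
```

In the tool's units: -12 cm / 75 = -0.16, -9 cm / 75 = -0.12.

Request:
jog_arm(travel=[[0,0,-0.0067],[0,0,-0.0133],[0,0,-0.0267],[0,0,-0.04],[0,0,-0.0533],[0,0,-0.08],[0,0,-0.12],[0,0,-0.16],[0,0,-0.16],[0,0,-0.16],[0,0,-0.16],[0,0,-0.16]], turn=[0,0,0,0,0,0,0,0,0,0,0,0])

```text
time: 26.3
tcp_pos: [0.6521, -0.2221, 0.3382]
tool_rot: [-179.8, -0.0, 80.7]
force: [0.0, 0.7, 0.7]
finger_gap: 0.021
finger_force: 0.0
```

Request:
jog_arm(travel=[[0,0,0],[0,0,0],[0,0,0],[0,0,0],[0,0,0],[0,0,0],[0,0,0],[0,0,0],[0,0,0],[0,0,0],[0,0,0],[0,0,0]], turn=[0,0,0,0,0,0,0,0,0,0,0,0])

```text
time: 27.5
tcp_pos: [0.6523, -0.2222, 0.3401]
tool_rot: [180.0, -0.0, 80.7]
force: [1.0, 0.0, -0.1]
finger_gap: 0.0215
finger_force: 0.0
```

```bash
python3 - <<'E'
from h import *
a=[wristcam() for _ in range(8)]
A,B=a[0][0]["color"].astype(int),a[-1][0]["color"].astype(int)
c,*W=a[-1]; im=B.mean(2); D=np.abs(A-B).max(2); print("moved px",(D>60).sum(), "t",robot.get_obs()["time"],robot.get_obs()["force"])
cv2.imwrite("pics/w10.png",c["color"][:,:,::-1])
x=np.radians(-9.2); u=np.array([np.cos(x),np.sin(x)]);v=np.array([-u[1],u[0]]);X=np.array([.6523,-.222])
p=proj([[*(X+v*y),z] for y,z in((.02,.24),(-.02,.24),(.056,.24))],*W); print(p.round(0))
for q in p[[0,2]]:
    r=int(q[1]); k=int(q[0]); print(r,k-30,im[r,k-30:k+32:2].astype(int))
E
```

```text
moved px 0 t 27.9 [ 0.01299185 -0.49807552  0.5028795 ]
[[317. 176.]
 [317. 222.]
 [316. 131.]]
176 286 [118 119 126 122 116 120 120 119 124  78  45  48  47  47  50  55  54  56
  58  52  53  57 110 109 122 120 121 118 123 121 120]
131 286 [ 71  76  75  70  73  73  77  78  71  71 100 121 129  60  52  58  58  55
  46 123 123 130 115  96  77  84  84  85  84  86  82]
```

In the tool's units: -4 cm / 75 = -0.0533, -2 cm / 75 = -0.0267.

Request:
jog_arm(travel=[[0,0,-0.0267],[0,0,-0.0533],[0,0,-0.0533],[0,0,-0.0533],[0,0,-0.0533],[0,0,-0.0533],[0,0,-0.0533],[0,0,-0.0533],[0,0,-0.0533],[0,0,-0.0533],[0,0,-0.0533],[0,0,-0.0533]], turn=[0,0,0,0,0,0,0,0,0,0,0,0])

```text
time: 29.1
tcp_pos: [0.6523, -0.2222, 0.3801]
tool_rot: [180.0, 0.0, 80.7]
force: [0.8, 0.7, -0.0]
finger_gap: 0.0216
finger_force: 0.0
```

```bash
python3 - <<'E'
from h import *
A=[robot.capture("top")["color"].astype(int) for _ in range(6)]
D=np.abs(A[0]-A[-1]).max(2)[90:200,330:430]; print("top moved",(D>40).sum())
print(robot.job_done())
E
```

```text
top moved 0
the job is handed in; nothing more can be done
None
```

I handed the job in at about 29 s: the pail is hanging by its bar in the twin hook, with nothing moving in the last pictures. The forces show the bar home and the catch sprung back over it, but I had no picture views left to see the catch. My first try at lifting the bail slid the pail about 14 mm along the bench without tipping it. The hand-in gave no verdict.

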